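# Lock the sliding fence of a glue-up jig with its pin

### The job

Lock the sliding fence of the glue-up jig: take the yellow-handled pin from its wooden stand and set it upright in the hole on top of the aluminium bridge, line up the hole in the fence's steel bar under it by moving the fence by its red knob, and push the pin through both until its collar sits fully home on the bridge. How far along the bar its hole lies is not known, so find it by feel, and stop pushing as soon as the pin catches so that nothing is jammed or forced. Do not knock over or push aside the paint bottles and the miniature chair.

Things in the scene. Friction and masses are not known exactly. Their poses are not given: they have to be found in the camera images.
- jig: Fixed glue-up jig: board 110 (x) x 280 (y) x 10 mm, y = -175 to +105. Origin on the worktop under the middle of the bridge hole, z up. A fixed wooden fence 36 mm high stands at its -y end. The aluminium bridge at the origin is 72 (x) x 50 (y) mm, 52 mm high over the worktop: upper plate 16 mm, a 12 mm high slot in which the fence's bar slides along y, and a lower plate whose top is 24 mm above the worktop.
- bridge_hole (a point): Centre of the mouth of the 12 mm hole in the bridge's upper plate (countersunk 2.5 mm), on its top face, 52 mm above the worktop; axes as the jig's. A pin set in it rests on the bar, collar about 23 mm above this face, until the bar's hole comes below; then it falls about 12 to 18 mm and blocks the fence.
- lower_hole (a point): Centre of the mouth of the 12 mm hole in the bridge's lower plate (countersunk 2.5 mm, 14 mm deep), 24 mm above the worktop, in line with the upper hole. A spring plunger in its wall, 4 mm down, stops a pin that merely drops; a downward push (about 5 to 20 N) takes the pin past it. The plunger's brass screw shows on the bridge's -x side.
- fence (a joint): Position of the sliding fence along the jig's +y in m: 0 = fully out, away from the bridge, 0.060 = fully in. Starts from 0.002 to 0.016, stays where left, friction about 2 N. Its bar's hole comes under the bridge hole somewhere from 0.025 to 0.045: the bar is clamped in the fence at another length in each set-up, and no reading tells it.
- fence_knob (a point): Centre of the top of the fence's upright red knob, 20 mm in diameter, gripping length 40 mm below this point, 86 mm above the worktop; the fence is else at most 37 mm high. On the jig's y axis, at y = -135 mm + fence position. The fence carries a steel bar 30 x 150 x 10 mm, top 35 mm above the worktop, that always fills the bridge's slot; it has one 12 mm through hole.
- pin: Loose pin, 76 mm long, about 45 g, starts upright in the stand. Steel shank 10 mm in diameter, 40 mm long, its last 4 mm tapered to a 6 mm foot; collar 20 mm in diameter from 40 to 44 mm; yellow grip 16 mm in diameter from 44 to 76 mm. Origin at the foot's centre, z along the pin to the grip's top. Fully home, the foot is 40 mm below the bridge's top and the collar rests there.
- stand: Fixed wooden block 60 (x) x 50 (y) x 30 mm high with one hole 12 mm in diameter, 22 mm deep, in the middle of its top, holding the pin. Origin on the worktop under its middle.
- paint_brick: Bystander: small paint bottle, brick red with white cap, 38 mm in diameter, 66 mm high. Origin under its middle.
- paint_sky: Bystander: small paint bottle, sky blue with blue cap, 34 mm in diameter, 75 mm high. Origin under its middle.
- mini_chair: Bystander: brown miniature chair, 35x34 mm, 68 mm high. Origin under its middle.
Not all that is in view belongs to the job. What is shaped like the pin but turquoise or white is not meant.

How it is judged:
By the outcome, as a careful person would: the job done as asked, in the order asked, and still so for the second after the job is handed in, with the robot touching nothing.
It also fails if it takes over 61 s, if anything falls off the work surface, if the arm or the gripper's body presses on something with over 40 N, if the wrist force passes 120 N, or if a joint passes its speed limit or range.

### The arm

A 7-joint arm with a two-finger parallel gripper is mounted at the origin on a cart in front of the work surface, level with it; the furniture and walls round the work are solid. World frame = base frame: x ahead of the robot, y to its left, z up, the work surface at z = 0. Lengths are in m, angles in rad, forces in N, time in s.
With the tool pointing down it reaches from about 0.4 to 0.85 m from the base axis. Payload 10.4 kg.
Tool frame: the origin (TCP) lies between the finger pads; the fingertips stand 17 mm ahead of it and the grasp point (between the pads) lies 2 mm behind it; z points along the fingers, y is the line along which they close (so a half turn about z gives the same grasp; the last joint's range is limited). The gripper opens to 85 mm and grips with 20 to 120 N. Pads are 22 mm wide; open, the fingers measure 114 mm over their backs; the gripper's body (76 mm by 85 mm) begins 54 mm behind the grasp point. The pads swing forward as they close: fully open they stand 13 mm farther back than shut.
Start: joints at [-1.198, 0.332, -0.065, 1.46, 0.022, 1.35, -0.088], TCP at [0.241, 0.577, 0.248] pointing down, gripper open.
Joint ranges: [-2.6, 2.6], [-0.5, 2.12], [-1.47, 1.34], [0.16, 2.42], [-1.27, 4.41], [0.06, 2.06], [-2.6, 2.6]. Speed limits (rad/s): [2.22, 2.22, 2.79, 2.79, 3.14, 3.14, 3.14].

### API

Orientations are given as a unit quaternion [x, y, z, w].
In Python, from workcell import readout, imaging, manip gives the robot as it stands. The module is installed in compiled form; this text tells all that it offers.
- The arm moves only by the shell command python3 -m crank 'ROWS' [OPENING] [FORCE]. ROWS is JSON, a list of rows, each a list of 4 numbers: the shift along the tool's x, y, z as a fraction of full scale, then the turn about the tool's z as a fraction of full scale. In form: [[x, y, z, yaw], ...]. A call has 1 to 5 rows; each row is the pose to reach, as a shift and turn from the pose commanded when the call began, along the tool's axes at that moment; what a row does not reach only later rows make up. Full scale, the value 1, is 400 mm for a shift and 60 degrees for a turn. A row lasts 1/12 s, in which the tool goes at most 41.7 mm and 7.16 degrees, less where a joint would pass 70% of its speed; a pose out of reach is approached as far as the arm can. A call with a number of a shift or a turn outside -1 to 1 is refused whole. A call with a gripper value outside its range is refused whole. OPENING is the gripper command: -1 is shut, 1 is fully open, values between are in proportion, set as the call begins (- or left out, the last holds). The fingers move at their own pace and stop on an object; FORCE is the grip in N (left out, the last holds). Time passes only in rows, so rows that repeat a pose let the fingers close. It gives the time, the measured TCP pose, the force, the opening and the grip force at its end, in the units of the state.
- readout.get_obs(): the state, without advancing time (a new reading comes with each control period).
- imaging.camera(name): name is "scene" or "top" or "wrist"; returns a dict with "color" (480x640x3 uint8, red, green, blue), "fx", "fy", "cx", "cy" (pixels), "rvec" (rotation vector, rad) and "tvec" (3), from world to camera coordinates, as OpenCV has them. Camera axes: x right, y down, z forward; pixel columns grow to the right and rows downward; lengths in m; the calibration is good to about 2 mm. A picture is of the moment at which its call begins. There is no depth.
- manip.hand_in(): hands the job in; it is judged then, once.
The state is a dict: "clock": time; "joint_pos": joint angles; "joint_velocities": joint speeds; "tau": joint torques, N m; "position": TCP position; "ee_rot": TCP orientation; "ft_force": force on the tool from outside, world axes, zero at the start; "torque": the same for the moment, N m; "grip_width": opening from 0.0 (shut) to 1.0 (fully open); "grasp_force": force on a finger pad.
Only numpy, scipy, OpenCV 4.12 (cv2) and the standard library are available. Lean on these libraries where they do the work, as an engineer would, in place of code of your own. Each camera call takes 0.05 s, during which the arm holds its last target. There are 200 camera calls.

## Working session

There is one attempt and no reset: what is moved stays moved. The work goes in short steps, Python scripts to look and compute and a shell command to move; the robot and the scene stay as the last step left them, time stands still between calls to the robot, and variables do not carry over. Pictures are saved under pics/ and viewed, at most 10 in all, crops included, and the job is handed in when it is done.

```bash
mkdir -p pics; cat > h.py <<'E'
import numpy as np, cv2, json
from workcell import readout, imaging, manip
from scipy.spatial.transform import Rotation as R
def snap(name,fn):
    c=imaging.camera(name); cv2.imwrite(f'pics/{fn}.png',cv2.cvtColor(c['color'],cv2.COLOR_RGB2BGR))
    np.savez(f'pics/{fn}.npz',**{k:np.array(v) for k,v in c.items()}); return c
def load(fn): return np.load(f'pics/{fn}.npz')
def ray(c,u,v,z):
    """world point at height z seen at pixel u,v"""
    Rm=cv2.Rodrigues(np.array(c['rvec'],float))[0]; t=np.array(c['tvec'],float).ravel()
    o=-Rm.T@t; d=Rm.T@np.array([(u-c['cx'])/c['fx'],(v-c['cy'])/c['fy'],1.])
    return o+d*(z-o[2])/d[2]
def proj(c,p):
    K=np.array([[c['fx'],0,c['cx']],[0,c['fy'],c['cy']],[0,0,1.]],float)
    return cv2.projectPoints(np.array(p,float).reshape(-1,3),np.array(c['rvec'],float),np.array(c['tvec'],float),K,None)[0].reshape(-1,2)
def rel(p):
    """tool-frame shift (fraction) from measured TCP to world p"""
    o=readout.get_obs(); return R.from_quat(o['ee_rot']).inv().apply(np.array(p)-o['position'])/0.4
E
python3 - <<'E'
from h import *
for n in ['top','scene']: snap(n,n+'0')
o=readout.get_obs(); print(o); print(R.from_quat(o['ee_rot']).as_matrix().round(3))
E
```

```text
{'clock': 0.1, 'joint_pos': array([-1.19758758,  0.33281749, -0.06470309,  1.46088404,  0.02158209,
        1.34994366, -0.08850124]), 'joint_velocities': array([-0.00152394, -0.00043263,  0.00110768, -0.00332405, -0.00187588,
        0.00242264, -0.00133507]), 'tau': array([ 1.90137340e-03, -6.26743340e+01,  4.94736247e-02, -3.92425990e+01,
        1.63624930e-02,  6.98077594e-03, -5.51364462e-05]), 'position': array([0.24083692, 0.57636471, 0.24757725]), 'ee_rot': array([ 1.96606406e-01,  9.80482259e-01, -6.69803092e-04, -1.10999340e-04]), 'ft_force': array([-0.437053  , -0.45642585,  0.94011155]), 'torque': array([0.0391944 , 0.00037787, 0.02912221]), 'grasp_force': 0.0, 'grip_width': 1.0015519653850498}
[[-0.923  0.386 -0.   ]
 [ 0.386  0.923 -0.001]
 [-0.    -0.001 -1.   ]]
```

View pics/top0.png

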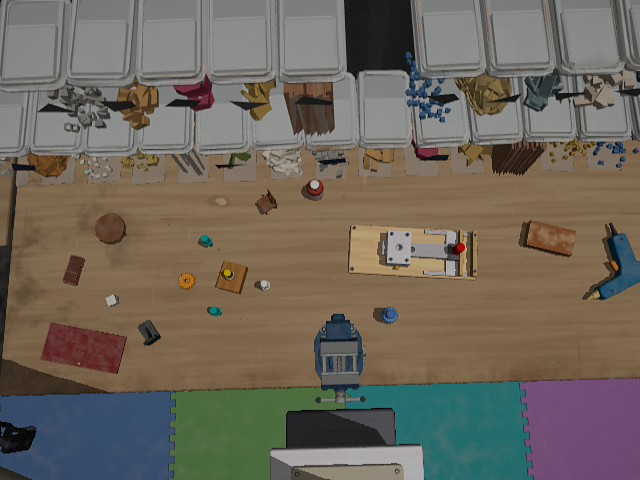

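View pics/scene0.png

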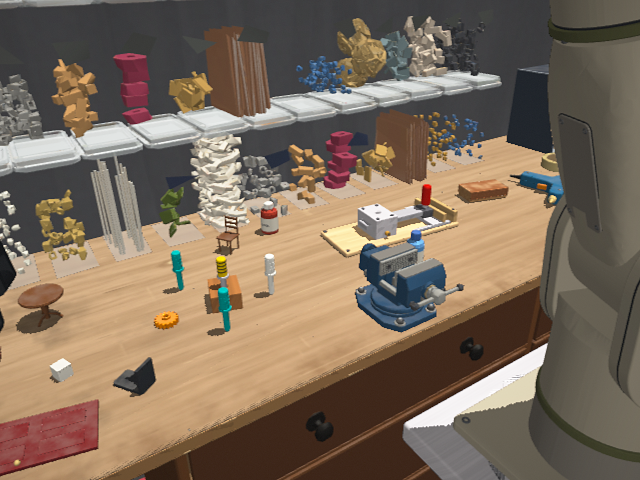

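Top view: the yellow-topped pin stands in the wooden block at (228,273). The look-alikes are turquoise at (206,240) and (215,311), and white at (265,285). Only the (228,273) one is yellow and in a stand. The jig's bridge is at about (398,248) and the red knob at (460,248). Next is one enlarged crop of both to confirm.

```bash
python3 - <<'E'
from h import *
i=cv2.imread('pics/top0.png')
a=cv2.resize(i[230:320,190:280],(450,450),interpolation=cv2.INTER_CUBIC)
b=cv2.resize(i[215:290,340:490],(750,375),interpolation=cv2.INTER_CUBIC)
a=cv2.resize(i[232:317,190:280],(270,255),interpolation=cv2.INTER_CUBIC)
o=np.zeros((600,750,3),np.uint8); o[:375]=b
s=cv2.resize(i[255:295,205:285],(450,225),interpolation=cv2.INTER_CUBIC); o[375:600,:450]=s
o[375:600,460:750]=cv2.resize(cv2.imread('pics/scene0.png')[245:315,180:270],(290,225),interpolation=cv2.INTER_CUBIC)
cv2.imwrite('pics/crop1.png',o)
c=load('top0')
for n,u,v,z in [('pin',228,273,.084),('stand',231,277,.03),('bridge',398.5,247.5,.052),('knob',460,248,.086),('brick',315,185,.066),('sky',390,314,.075),('chair',265,202,.0),('white',265,285,.07),('turqA',206,240,.07),('turqB',215,311,.07)]: print(n,ray(c,u,v,z).round(4))
E
```

```text
pin [0.51   0.2331 0.084 ]
stand [0.5098 0.2361 0.03  ]
bridge [ 0.5602 -0.1272  0.052 ]
knob [ 0.5487 -0.2509  0.086 ]
brick [0.7011 0.0486 0.066 ]
sky [ 0.4167 -0.0993  0.075 ]
chair [0.6852 0.1648 0.    ]
white [0.4847 0.158  0.07  ]
turqA [0.5845 0.2829 0.07  ]
turqB [0.4334 0.2618 0.07  ]
```

View pics/crop1.png

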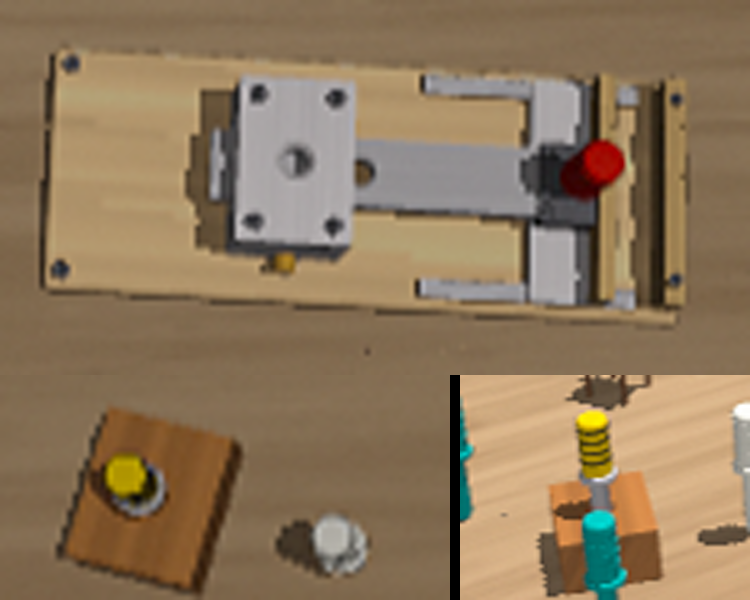

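The crop confirms it: the yellow banded pin in the wooden block is the one meant. The bridge hole is at about (399,247) and the knob top at about (460.3,247.7). The bar's hole shows just outside the bridge at about (412.7,249).

```bash
python3 - <<'E'
from h import *
c=load('top0')
P=lambda x,y,z: ray(c,340+x/5-.4,215+y/5-.4,z)
for n,x,y,z in [('hole',296,161,.052),('knob',604,163,.086),('TL',52,48,.01),('BL',45,290,.01),('TR',685,80,.01),('BR',678,325,.01),('barhole',364,172,.035)]:
    print(n,P(x,y,z).round(4))
a=P(52,48,.01)-P(685,80,.01); b=P(45,290,.01)-P(678,325,.01)
print(np.degrees([np.arctan2(a[1],a[0]),np.arctan2(b[1],b[0])]))
print('pin',ray(c,227.2,272.5,.084),ray(c,228.6,274.5,.05))
print(rel([.51,.234,.22])*400)
E
```

```text
hole [ 0.5618 -0.128   0.052 ]
knob [ 0.5504 -0.2518  0.086 ]
TL [ 0.6251 -0.0268  0.01  ]
BL [ 0.5154 -0.0198  0.01  ]
TR [ 0.6023 -0.3095  0.01  ]
BR [ 0.4919 -0.2974  0.01  ]
barhole [ 0.5595 -0.1595  0.035 ]
[85.38449028 85.17869315]
pin [0.51105282 0.23473168 0.084     ] [0.51220876 0.23780732 0.05      ]
[-380.34803545 -212.08678591   27.88248148]
```

```bash
python3 -m crank '[[-0.1,-0.055,0.01,-0.1],[-0.19,-0.106,0.02,-0.2],[-0.285,-0.16,0.03,-0.3],[-0.38,-0.212,0.04,-0.3],[-0.475,-0.265,0.07,-0.3]]' 0.0 40
python3 - <<'E'
from h import *
print(rel([.511,.236,.20])); print(R.from_quat(readout.get_obs()['ee_rot']).as_matrix().round(3))
E
```

```text
clock: 0.52
position: [0.3698, 0.4127, 0.2236]
ee_rot: [0.041, 0.999, 0.001, 0.0]
ft_force: [1.0, 0.9, 0.1]
grip_width: 0.5
grasp_force: 0.0
[-0.38755463 -0.41183313  0.05893855]
[[-0.997  0.081  0.001]
 [ 0.081  0.997  0.001]
 [-0.001  0.001 -1.   ]]
```

```bash
python3 -m crank '[[-0.07,-0.07,0.01,0],[-0.14,-0.15,0.02,0],[-0.21,-0.225,0.03,0],[-0.28,-0.3,0.04,0],[-0.34,-0.36,0.05,0]]' 
python3 -m crank '[[-0.032,-0.034,0,0],[-0.032,-0.034,0,0],[-0.032,-0.034,0,0]]' 
python3 - <<'E'
from h import *
c=snap('wrist','w1')
print({k:c[k] for k in ('fx','cx','cy')},proj(c,[[.511,.236,.084],[.511,.236,.052],[.511,.236,.03]]))
E
```

```text
clock: 0.93
position: [0.4937, 0.2566, 0.2028]
ee_rot: [0.042, 0.999, -0.0, 0.0]
ft_force: [-0.3, 0.5, -0.6]
grip_width: 0.5
grasp_force: 0.0
clock: 1.18
position: [0.5043, 0.2441, 0.2027]
ee_rot: [0.042, 0.999, -0.0, -0.0]
ft_force: [-0.6, 1.2, 0.7]
grip_width: 0.501
grasp_force: 0.0
{'fx': 344.53878457458137, 'cx': 319.85357819162596, 'cy': 239.740971457173} [[308.40291955 248.6322351 ]
 [309.63888493 237.19869189]
 [310.34454841 230.6708117 ]]
```

View pics/w1.png

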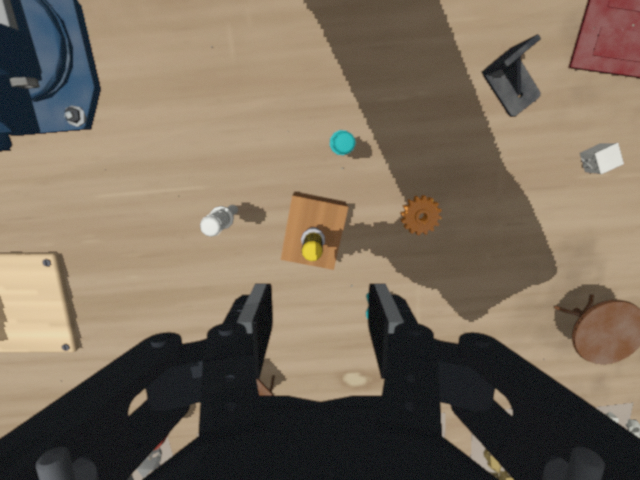

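Wrist view: the yellow pin's top disk is at about (311,253), with its collar just behind at (313,237). The white decoy at (212,224) and the turquoise one at (343,142) are well clear.

```bash
python3 - <<'E'
from h import *
c=load('w1'); i=cv2.imread('pics/w1.png')
h=cv2.cvtColor(i,cv2.COLOR_BGR2HSV); m=cv2.inRange(h,(22,150,120),(35,255,255)); m[:,:280]=0;m[:,340:]=0
ys,xs=np.nonzero(m); print(xs.min(),xs.max(),ys.min(),ys.max(),xs.mean())
cv2.imwrite('pics/w1c.png',cv2.resize(i[190:275,270:355],(510,510),interpolation=cv2.INTER_CUBIC))
for p in [(311,253),(312,252)]: print(ray(c,*p,.084), rel(ray(c,*p,.074)))
print(ray(c,313,237,.05))
E
```

```text
302 321 241 260 311.0828025477707
[0.51453736 0.23760372 0.084     ] [-0.03732853 -0.0183037   0.32190635]
[0.5138246  0.23841297 0.084     ] [-0.03530778 -0.01635575  0.32190792]
[0.51160504 0.23870257 0.05      ]
```

View pics/w1c.png

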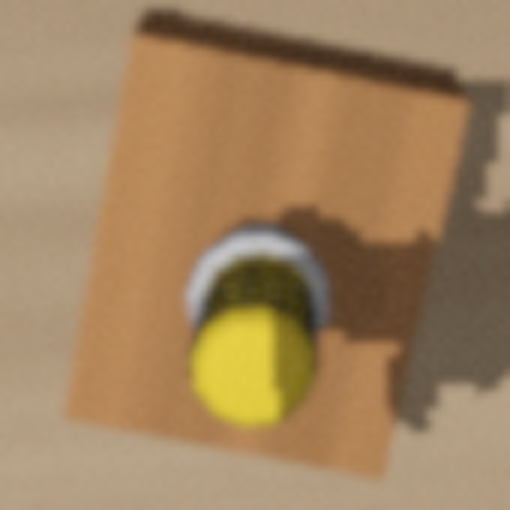

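```bash
python3 -m crank '[[-0.02,-0.015,0.06,0],[-0.02,-0.015,0.13,0],[-0.02,-0.015,0.19,0],[-0.02,-0.015,0.22,0],[-0.02,-0.015,0.22,0]]' 
python3 - <<'E'
from h import *
c=load('w1');p=ray(c,311.7,250.4,.084);print(p,ray(c,312.6,238.9,.052));print(rel([.5122,.2378,.073]))
E
```

```text
clock: 1.65
position: [0.5092, 0.2391, 0.1124]
ee_rot: [0.04, 0.999, -0.001, -0.002]
ft_force: [-0.8, -1.3, -0.7]
grip_width: 0.499
grasp_force: 0.0
[0.51256838 0.23830389 0.084     ] [0.51266352 0.23831281 0.052     ]
[-0.00823874 -0.00248941  0.09841316]
```

```bash
python3 -m crank '[[-0.008,-0.002,0.05,0],[-0.008,-0.002,0.098,0],[-0.008,-0.002,0.098,0],[-0.008,-0.002,0.098,0]]' 
python3 -m crank '[[0,0,0,0],[0,0,0,0],[0,0,0,0],[0,0,0,0],[0,0,0,0]]' -1 50
python3 -m crank '[[0,0,0,0],[0,0,0,0],[0,0,0,0]]'
```

```text
clock: 1.98
position: [0.5144, 0.2382, 0.0767]
ee_rot: [0.04, 0.999, 0.0, -0.0]
ft_force: [0.1, -0.2, -0.2]
grip_width: 0.503
grasp_force: 0.0
clock: 2.4
position: [0.5155, 0.238, 0.0777]
ee_rot: [0.041, 0.999, 0.001, 0.001]
ft_force: [-0.6, -1.0, 7.7]
grip_width: 0.168
grasp_force: 48.7
clock: 2.65
position: [0.5156, 0.238, 0.0777]
ee_rot: [0.041, 0.999, 0.001, 0.001]
ft_force: [-0.6, 0.3, 7.0]
grip_width: 0.167
grasp_force: 48.7
```

```bash
python3 -m crank '[[0,0,-0.06,0],[0,0,-0.13,0],[0,0,-0.2,0],[0,0,-0.27,0],[0,0,-0.3,0]]' 
python3 -m crank '[[0,0,0,0],[0,0,0,0]]'
python3 - <<'E'
from h import *
c=snap('wrist','w2'); snap('scene','s2')
i=cv2.imread('pics/w2.png'); s=cv2.imread('pics/s2.png')
sc=load('s2'); p=proj(sc,readout.get_obs()['position']-np.array([0,0,.03]))[0].astype(int); print(p)
x,y=p; k=cv2.resize(s[max(0,y-60):y+60,max(0,x-60):x+60],(400,400),interpolation=cv2.INTER_CUBIC)
o=np.zeros((400,800,3),np.uint8); o[:,:400]=cv2.resize(i[200:400,220:420],(400,400)); o[:,400:]=k; cv2.imwrite('pics/v2.png',o)
print(rel([.5618,-.128,.2]))
E
```

```text
clock: 3.07
position: [0.5159, 0.2382, 0.2005]
ee_rot: [0.041, 0.999, 0.002, 0.002]
ft_force: [0.7, -0.3, -0.1]
grip_width: 0.165
grasp_force: 49.2
clock: 3.23
position: [0.5147, 0.2376, 0.1961]
ee_rot: [0.041, 0.999, 0.0, 0.0]
ft_force: [0.6, -0.1, -1.5]
grip_width: 0.166
grasp_force: 49.2
[214 211]
[-0.19375944 -0.90026813 -0.01319843]
```

View pics/v2.png

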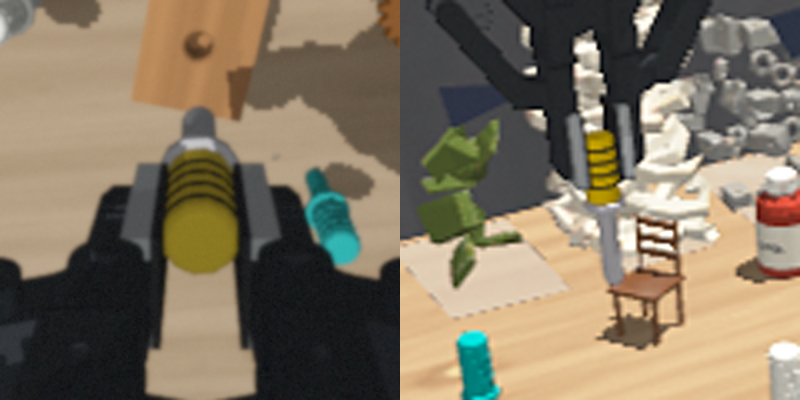

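The pin is held between the pads by its yellow grip. Its foot is at about wrist (320,255) and scene (218,235). I'll check the tilt by triangulating the foot and top.

```bash
python3 - <<'E'
from h import *
w,s=load('w2'),load('s2')
from scipy.optimize import least_squares
def tri(a,b):
    return least_squares(lambda p:np.r_[proj(w,p)[0]-a,proj(s,p)[0]-b],[.51,.237,.16]).x
f=tri((319.5,254.5),(218.0,235)); t=tri((320.3,318),(214.2,191.5)); o=readout.get_obs()
print(f-o['position'],t-o['position'],(t-f),np.linalg.norm(t-f))
q=o['position']
for dx in (-.003,0): print(proj(w,[q+[dx,0,-.070],q+[dx,0,.006]]),proj(s,[q+[dx,0,-.070],q+[dx,0,.006]]))
E
```

```text
[-0.00252347  0.00135941 -0.07034752] [-0.00063454  0.00138569  0.00370168] [1.88893292e-03 2.62795147e-05 7.40491960e-02] 0.0740732893402199
[[316.98553971 254.04196892]
 [315.65800441 315.4703716 ]] [[218.38442245 234.69878998]
 [213.16071261 190.21365839]]
[[317.40401107 258.77139452]
 [316.31293794 322.40730476]] [[217.64747426 233.9815293 ]
 [212.40636784 189.59509188]]
```

```bash
python3 -m crank '[[-0.018,-0.09,0,0],[-0.036,-0.18,0,0],[-0.054,-0.27,0,0],[-0.072,-0.36,0,0],[-0.09,-0.45,0,0]]' 
python3 -m crank '[[-0.02,-0.09,0,0],[-0.04,-0.18,0,0],[-0.06,-0.27,0,0],[-0.08,-0.36,0,0],[-0.1,-0.42,0.03,0]]' 
python3 -m crank '[[0,-0.02,0.05,0],[0,-0.02,0.07,0],[0,-0.02,0.07,0],[0,-0.02,0.07,0]]' 
python3 - <<'E'
from h import *
c=snap('wrist','w3'); i=cv2.imread('pics/w3.png'); q=readout.get_obs()['position']
print(q,proj(c,[[.5618,-.128,.052],q+[-.002,.0007,-.07]]))
cv2.imwrite('pics/w3c.png',cv2.resize(i[170:350,200:440],(800,600),interpolation=cv2.INTER_CUBIC))
E
```

```text
clock: 3.75
position: [0.5349, 0.0534, 0.1944]
ee_rot: [0.041, 0.999, -0.0, -0.001]
ft_force: [1.4, 0.3, -1.1]
grip_width: 0.165
grasp_force: 49.2
clock: 4.17
position: [0.5619, -0.1199, 0.1844]
ee_rot: [0.042, 0.999, -0.001, 0.001]
ft_force: [0.8, -0.9, -0.2]
grip_width: 0.164
grasp_force: 49.2
clock: 4.5
position: [0.5608, -0.1219, 0.155]
ee_rot: [0.04, 0.999, 0.0, -0.001]
ft_force: [0.4, -0.7, -0.7]
grip_width: 0.17
grasp_force: 49.2
[ 0.56145584 -0.12181524  0.15592108] [[309.71012373 247.35450195]
 [319.35244136 259.31301967]]
```

View pics/w3c.png

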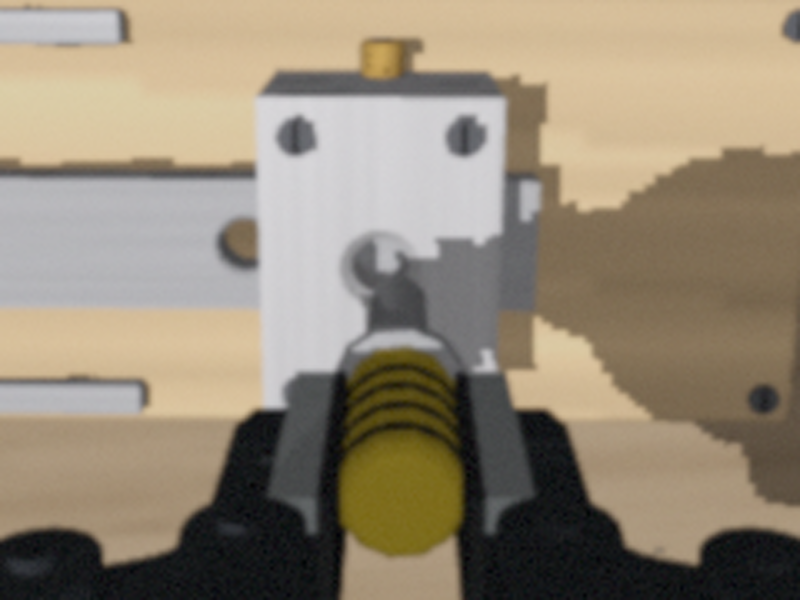

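Crop of the wrist view: the bridge hole is at about crop (378,265), which is pixel (313,249). The pin foot is at about crop (400,287), pixel (319.6,256). The bar hole shows at crop (240,243).

```bash
python3 - <<'E'
from h import *
c=load('w3'); q=np.array([0.56145584,-0.12181524,0.15592108])
X=lambda a,b:(200+a/3.3333-.35,170+b/3.3333-.35)
H=ray(c,*X(378,265),.052); F=ray(c,*X(400,287),q[2]-.07); T=ray(c,*X(402,490),q[2]+.006); B=ray(c,*X(243,243),.035)
print('hole',H,'foot-q',F-q,'top-q',T-q,'barhole',B,'dist',np.linalg.norm(H-B))
for a,b in [(258,97),(505,97)]: print(ray(c,*X(a,b),.052))
d=H-F; d[2]=0; print(rel(readout.get_obs()['position']+d))
E
```

```text
hole [ 0.56327912 -0.12581067  0.052     ] foot-q [-0.00420353  0.00105531 -0.07      ] top-q [-0.00504253  0.00131798  0.006     ] barhole [ 0.56100424 -0.15597333  0.035     ] dist 0.03469814903944491
[ 0.52645066 -0.14665531  0.052     ]
[ 0.53040011 -0.0975872   0.052     ]
[-1.60226006e-02 -1.13898327e-02 -1.47067114e-05]
```

```bash
python3 -m crank '[[-0.008,-0.005,0,0],[-0.0165,-0.011,0,0],[-0.0165,-0.011,0.04,0],[-0.0165,-0.011,0.075,0],[-0.0165,-0.011,0.075,0]]' 
python3 -m crank '[[0,0,0.01,0],[0,0,0.015,0],[0,0,0.02,0],[0,0,0.02,0]]'
```

```text
clock: 4.97
position: [0.5667, -0.1278, 0.124]
ee_rot: [0.04, 0.999, 0.0, -0.001]
ft_force: [-0.6, -0.7, -0.1]
grip_width: 0.164
grasp_force: 49.2
clock: 5.3
position: [0.5677, -0.128, 0.1183]
ee_rot: [0.041, 0.999, 0.0, 0.0]
ft_force: [-1.3, 1.6, 1.8]
grip_width: 0.164
grasp_force: 49.4
```

```bash
python3 - <<'E'
from h import *
o=readout.get_obs(); print(o['position'],o['ft_force'])
E
```

```text
[ 0.5677204  -0.12797596  0.11832576] [-1.33618049  1.56840925  1.78493467]
```

```bash
python3 -m crank '[[0,0.0025,0,0],[0,0.0025,0.01,0],[0,0.0025,0.015,0],[0,0.0025,0.02,0],[0,0.0025,0.02,0]]' 
```

```text
clock: 5.72
position: [0.5672, -0.1272, 0.1091]
ee_rot: [0.041, 0.999, 0.0, -0.0]
ft_force: [-1.5, 2.6, -1.7]
grip_width: 0.17
grasp_force: 49.1
```

```bash
python3 -m crank '[[0.0015,0.002,0.003,0],[0.0015,0.002,0.006,0],[0.0015,0.002,0.009,0],[0.0015,0.002,0.009,0]]' 
```

```text
clock: 6.05
position: [0.567, -0.1267, 0.106]
ee_rot: [0.041, 0.999, -0.0, 0.0]
ft_force: [-0.5, 1.0, -0.5]
grip_width: 0.167
grasp_force: 49.2
```

```bash
python3 -m crank '[[0,0,0,0],[0,0,0,0],[0,0,0,0],[0,0,0,0]]' 0.0
python3 -m crank '[[0,0,-0.05,0],[0,0,-0.12,0],[0,0,-0.19,0],[0,0,-0.2,0],[0,0,-0.2,0]]' 
python3 - <<'E'
from h import *
c=snap('wrist','w4'); i=cv2.imread('pics/w4.png'); q=readout.get_obs()['position']
u=np.array([-.0825,-.9966]); H=np.array([.5634,-.1257])
k=H+u*(.135-.0107); print(q,k,proj(c,[[*k,.086]]),rel([*k,.19]))
cv2.imwrite('pics/w4c.png',cv2.resize(i[140:340,100:440],(800,470),interpolation=cv2.INTER_CUBIC))
E
```

```text
clock: 6.38
position: [0.5672, -0.1267, 0.1064]
ee_rot: [0.041, 0.999, -0.0, 0.0]
ft_force: [0.1, -0.4, 0.3]
grip_width: 0.5
grasp_force: 0.0
clock: 6.8
position: [0.5683, -0.1269, 0.1885]
ee_rot: [0.041, 0.999, 0.0, 0.002]
ft_force: [-0.4, 0.6, -0.7]
grip_width: 0.496
grasp_force: 0.0
[ 0.56739664 -0.12660927  0.18669059] [ 0.55314525 -0.24957738] [[137.61772377 237.69740208]] [ 0.01043761 -0.30929931 -0.00837004]
```

View pics/w4c.png

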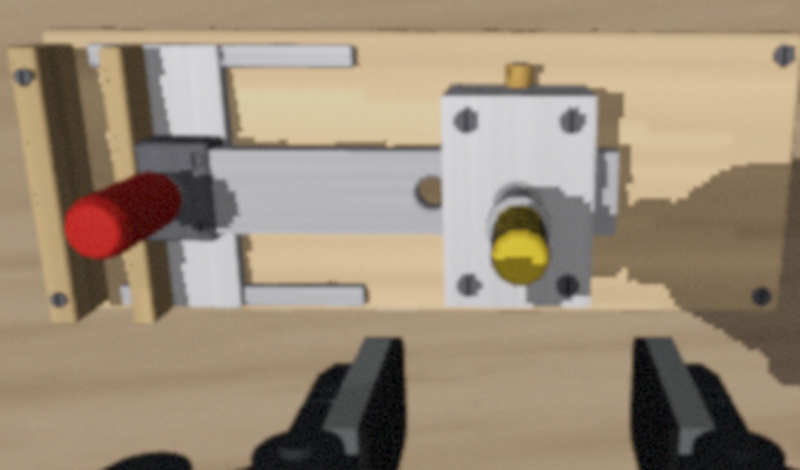

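The pin stands upright in the bridge hole, top at crop (520,257). The knob top is at crop (97,228), pixel (141,237). The bar hole is at crop (429,192).

```bash
cat > chk.py <<'E'
import sys
from h import *
o=readout.get_obs(); H=np.array([.5634,-.1257]); y=np.array([.0825,.9966])
f=o['ft_force'][:2]@y
print('fence~%.4f  Fy %.1f'%((o['position'][:2]-H)@y+.135,f)); sys.exit(abs(f)>float(sys.argv[1]))
E
python3 - <<'E'
from h import *
c=load('w4'); X=lambda a,b:(100+a*.425-.3,140+b*.4255-.3)
k=ray(c,*X(97,228),.086); b=ray(c,*X(430,192),.035); H=np.array([.5634,-.1257,0]); y=np.array([.0825,.9966,0])
print(k,(k-H)@y+.135,(b-H)@y, rel([*k[:2],.13]))
E
```

```text
[ 0.55264366 -0.24716994  0.086     ] 0.013055657094141984 -0.03066040968462151 [ 0.01240943 -0.30344196  0.14162862]
```

```bash
python3 -m crank '[[0.003,-0.08,0,0],[0.006,-0.17,0,0],[0.009,-0.26,0,0],[0.012,-0.303,0,0],[0.012,-0.303,0,0]]'
python3 -m crank '[[0,0,0,0],[0,0,0,0]]'
python3 - <<'E'
from h import *
print(rel([.5526,-.2472,.069]))
E
```

```text
clock: 7.27
position: [0.5498, -0.2523, 0.1847]
ee_rot: [0.044, 0.999, -0.001, -0.001]
ft_force: [0.1, -0.4, 0.2]
grip_width: 0.496
grasp_force: 0.0
clock: 7.43
position: [0.5523, -0.2457, 0.185]
ee_rot: [0.04, 0.999, 0.001, -0.001]
ft_force: [0.6, 0.9, 0.9]
grip_width: 0.502
grasp_force: 0.0
[-0.00157293 -0.00390386  0.28993052]
```

```bash
python3 -m crank '[[-0.001,-0.003,0.08,0],[-0.001,-0.003,0.16,0],[-0.001,-0.003,0.24,0],[-0.001,-0.003,0.29,0],[-0.001,-0.003,0.29,0]]'; python3 chk.py 9
python3 -m crank '[[0,0,0,0],[0,0,0,0],[0,0,0,0],[0,0,0,0],[0,0,0,0]]' -1 30
python3 chk.py 9
```

```text
clock: 7.85
position: [0.5503, -0.245, 0.0652]
ee_rot: [0.04, 0.999, 0.001, -0.004]
ft_force: [-1.0, 0.7, -0.4]
grip_width: 0.499
grasp_force: 0.0
fence~0.0150  Fy 0.6
clock: 8.27
position: [0.5534, -0.2481, 0.0715]
ee_rot: [0.041, 0.999, 0.0, 0.001]
ft_force: [-1.5, 2.0, 2.4]
grip_width: 0.222
grasp_force: 30.6
fence~0.0122  Fy 1.9False
False
```

```bash
sed -i 's/sys.exit(abs(f)/sys.exit(int(abs(f)/; s/argv\[1\]))/argv[1])))/' chk.py
python3 -m crank '[[0,0.006,0,0],[0,0.012,0,0],[0,0.018,0,0],[0,0.024,0,0],[0,0.028,0,0]]' |grep ft; python3 chk.py 6 &&
python3 -m crank '[[0,0.002,0,0],[0,0.004,0,0],[0,0.004,0,0],[0,0.004,0,0]]' |grep ft && python3 chk.py 6 &&
python3 -m crank '[[0,0.002,0,0],[0,0.004,0,0],[0,0.004,0,0],[0,0.004,0,0]]' |grep ft && python3 chk.py 6 &&
python3 -m crank '[[0,0.002,0,0],[0,0.004,0,0],[0,0.004,0,0],[0,0.004,0,0]]' |grep ft && python3 chk.py 6
```

```text
ft_force: [-0.6, -2.3, 6.3]
fence~0.0227  Fy -2.3
ft_force: [-1.7, -0.9, 7.6]
fence~0.0244  Fy -1.0
ft_force: [-1.1, -1.7, 7.4]
fence~0.0259  Fy -1.7
ft_force: [-0.2, -1.8, 7.2]
fence~0.0275  Fy -1.8
```

```bash

python3 -m crank '[[0,0.002,-0.005,0],[0,0.004,-0.008,0],[0,0.004,-0.008,0],[0,0.004,-0.008,0]]' |grep ft; python3 chk.py 5 &&
python3 -m crank '[[0,0.002,0,0],[0,0.004,0,0],[0,0.004,0,0],[0,0.004,0,0]]' |grep ft && python3 chk.py 5 &&
python3 -m crank '[[0,0.002,0,0],[0,0.004,0,0],[0,0.004,0,0],[0,0.004,0,0]]' |grep ft && python3 chk.py 5 &&
python3 -m crank '[[0,0.002,0,0],[0,0.004,0,0],[0,0.004,0,0],[0,0.004,0,0]]' |grep ft && python3 chk.py 5 &&
python3 -m crank '[[0,0.002,0,0],[0,0.004,0,0],[0,0.004,0,0],[0,0.004,0,0]]' |grep ft && python3 chk.py 5 &&
python3 -m crank '[[0,0.002,0,0],[0,0.004,0,0],[0,0.004,0,0],[0,0.004,0,0]]' |grep ft && python3 chk.py 5
```

```text
ft_force: [11.5, -1.7, -20.7]
fence~0.0309  Fy -0.7
ft_force: [11.3, -2.0, -21.1]
fence~0.0324  Fy -1.1
ft_force: [12.0, -3.8, -21.5]
fence~0.0340  Fy -2.8
ft_force: [11.1, -2.6, -21.1]
fence~0.0357  Fy -1.7
ft_force: [12.3, -2.2, -20.9]
fence~0.0373  Fy -1.2
ft_force: [12.9, -1.9, -20.5]
fence~0.0389  Fy -0.8
```

```bash

python3 -m crank '[[0,0,0.003,0],[0,0,0.006,0],[0,0,0.006,0]]' |grep -A0 ft; python3 chk.py 5 &&
python3 -m crank '[[0,0.0008,0,0],[0,0.0015,0,0],[0,0.0015,0,0]]' |grep ft && python3 chk.py 5 &&
python3 -m crank '[[0,0.0008,0,0],[0,0.0015,0,0],[0,0.0015,0,0]]' |grep ft && python3 chk.py 5 &&
python3 -m crank '[[0,0.0008,0,0],[0,0.0015,0,0],[0,0.0015,0,0]]' |grep ft && python3 chk.py 5 &&
python3 -m crank '[[0,0.0008,0,0],[0,0.0015,0,0],[0,0.0015,0,0]]' |grep ft && python3 chk.py 5 &&
python3 -m crank '[[0,0.0008,0,0],[0,0.0015,0,0],[0,0.0015,0,0]]' |grep ft && python3 chk.py 5
```

```text
ft_force: [2.2, 2.0, 1.2]
fence~0.0386  Fy 2.1
ft_force: [5.2, 0.9, 3.0]
fence~0.0386  Fy 1.4
ft_force: [6.0, -1.0, 2.4]
fence~0.0386  Fy -0.5
ft_force: [7.3, -1.6, 2.0]
fence~0.0387  Fy -1.0
ft_force: [5.6, -2.7, 0.6]
fence~0.0390  Fy -2.2
ft_force: [5.2, -2.5, 1.0]
fence~0.0396  Fy -2.1
```

```bash

python3 -m crank '[[0,0.0008,0,0],[0,0.0015,0,0],[0,0.0015,0,0]]' |grep -A0 ft; python3 chk.py 5 &&
python3 -m crank '[[0,0.0008,0,0],[0,0.0015,0,0],[0,0.0015,0,0]]' |grep ft && python3 chk.py 5 &&
python3 -m crank '[[0,0.0008,0,0],[0,0.0015,0,0],[0,0.0015,0,0]]' |grep ft && python3 chk.py 5 &&
python3 -m crank '[[0,0.0008,0,0],[0,0.0015,0,0],[0,0.0015,0,0]]' |grep ft && python3 chk.py 5 &&
python3 -m crank '[[0,0.0008,0,0],[0,0.0015,0,0],[0,0.0015,0,0]]' |grep ft && python3 chk.py 5 &&
python3 -m crank '[[0,0.0008,0,0],[0,0.0015,0,0],[0,0.0015,0,0]]' |grep ft && python3 chk.py 5
```

```text
ft_force: [6.1, -2.9, 0.5]
fence~0.0401  Fy -2.4
ft_force: [6.1, -3.8, 1.0]
fence~0.0406  Fy -3.2
ft_force: [6.9, -3.6, 0.4]
fence~0.0411  Fy -3.0
ft_force: [6.3, -3.9, 0.1]
fence~0.0417  Fy -3.3
ft_force: [7.1, -3.2, 0.1]
fence~0.0422  Fy -2.6
ft_force: [6.4, -4.8, -0.4]
fence~0.0425  Fy -4.2
```

```bash
cat > pinz.py <<'E'
from h import *
import sys
for n in ('scene','wrist','top'):
    c=snap(n,sys.argv[1]+n); h=cv2.cvtColor(c['color'],cv2.COLOR_RGB2HSV)
    m=cv2.inRange(h,(22,130,70),(35,255,255)); p=proj(c,[.5634,-.1257,.09])[0]
    yy,xx=np.nonzero(m); k=np.hypot(xx-p[0],yy-p[1])<70
    print(n,k.sum(),(xx[k].min(),xx[k].max(),yy[k].min(),yy[k].max()) if k.any() else '',[proj(c,[.5634,-.1257,z])[0].round(1).tolist() for z in (.111,.099,.088)])
E
python3 pinz.py a; python3 chk.py 5
```

```text
scene 107 (np.int64(374), np.int64(381), np.int64(192), np.int64(207)) [[377.8, 183.7], [377.6, 189.3], [377.4, 194.3]]
wrist 2968 (np.int64(522), np.int64(615), np.int64(293), np.int64(366)) [[634.5, 385.1], [602.0, 359.9], [577.7, 341.1]]
top 44 (np.int64(397), np.int64(404), np.int64(240), np.int64(248)) [[401.2, 240.2], [400.4, 241.5], [399.8, 242.6]]
fence~0.0425  Fy -4.3
```

The pin has dropped: its top sits at scene row 192, z about 0.094, against 0.111 before. The sideways force is rising, so I stop, ease off, and release the knob.

```bash

python3 -m crank '[[0,-0.001,0,0],[0,-0.002,0,0],[0,-0.003,0,0],[0,-0.003,0,0]]' |grep ft; python3 chk.py 5
python3 -m crank '[[0,0,0,0],[0,0,0,0],[0,0,0,0],[0,0,0,0]]' 0.0 |grep -E 'ft|width'; python3 chk.py 5
python3 -m crank '[[0,0,-0.07,0],[0,0,-0.15,0],[0,0,-0.23,0],[0,0,-0.27,0],[0,0,-0.27,0]]'
python3 - <<'E'
from h import *
print(rel([.5634,-.1257,.175]))
E
```

```text
ft_force: [5.6, -1.5, 1.2]
fence~0.0424  Fy -1.0
ft_force: [0.0, 0.4, -0.1]
grip_width: 0.5
fence~0.0429  Fy 0.4
clock: 15.92
position: [0.5567, -0.2182, 0.1832]
ee_rot: [0.041, 0.999, -0.0, 0.003]
ft_force: [0.2, -0.6, 0.6]
grip_width: 0.499
grasp_force: 0.0
[0.00241894 0.23180868 0.02038023]
```

```bash

python3 -m crank '[[0,0.07,0,0],[0,0.15,0,0],[-0.001,0.21,0,0],[-0.002,0.231,0,0],[-0.002,0.231,0,0]]' -1 30
python3 -m crank '[[0,0,0,0],[0,0,0,0],[0,0,0,0]]'
python3 - <<'E'
from h import *
print(rel([.565,-.1262,.118]))
E
python3 pinz.py b
```

```text
clock: 16.33
position: [0.5635, -0.1224, 0.1782]
ee_rot: [0.039, 0.999, 0.001, -0.001]
ft_force: [-0.3, -0.4, 0.2]
grip_width: -0.0
grasp_force: 0.0
clock: 16.58
position: [0.5631, -0.1272, 0.1788]
ee_rot: [0.042, 0.999, -0.0, -0.0]
ft_force: [1.0, -0.3, 0.4]
grip_width: 0.001
grasp_force: 0.0
[-0.00460366  0.00293152  0.15211972]
scene 111 (np.int64(374), np.int64(382), np.int64(192), np.int64(207)) [[377.8, 183.7], [377.6, 189.3], [377.4, 194.3]]
wrist 448 (np.int64(310), np.int64(332), np.int64(231), np.int64(260)) [[320.4, 262.3], [320.4, 255.8], [320.4, 250.5]]
top 0  [[401.2, 240.2], [400.4, 241.5], [399.8, 242.6]]
```

```bash
cat > cz.py <<'E'
import sys
from h import *
o=readout.get_obs(); z=o['position'][2]; f=o['ft_force']; print('z %.4f F %s'%(z,f.round(1))); sys.exit(int(f[2]>25))
E
python3 -m crank '[[-0.002,0.002,0.06,0],[-0.004,0.003,0.12,0],[-0.004,0.003,0.15,0],[-0.004,0.003,0.15,0],[-0.004,0.003,0.15,0]]' >/dev/null; python3 cz.py &&
python3 -m crank '[[0,0,0.003,0],[0,0,0.006,0],[0,0,0.006,0]]' >/dev/null && python3 cz.py &&
python3 -m crank '[[0,0,0.003,0],[0,0,0.006,0],[0,0,0.006,0]]' >/dev/null && python3 cz.py &&
python3 -m crank '[[0,0,0.003,0],[0,0,0.003,0]]' >/dev/null && python3 cz.py &&
python3 -m crank '[[0,0,0.003,0],[0,0,0.003,0]]' >/dev/null && python3 cz.py &&
python3 -m crank '[[0,0,0.003,0],[0,0,0.003,0]]' >/dev/null && python3 cz.py &&
python3 -m crank '[[0,0,0.003,0],[0,0,0.003,0]]' >/dev/null && python3 cz.py
```

```text
z 0.1191 F [-0.2 -0.4  0.8]
z 0.1175 F [ 0.4  1.2 -0.2]
z 0.1142 F [-0.4  0.1  0.6]
z 0.1133 F [-0.6 -1.1  2.3]
z 0.1124 F [-0.4  0.4  4.3]
z 0.1113 F [-1.2 -0.8  4.8]
z 0.1099 F [ 0.4 -0.7  6.6]
```

```bash

python3 -m crank '[[0,0,0.003,0],[0,0,0.003,0]]' >/dev/null && python3 cz.py &&
python3 -m crank '[[0,0,0.003,0],[0,0,0.003,0]]' >/dev/null && python3 cz.py &&
python3 -m crank '[[0,0,0.003,0],[0,0,0.003,0]]' >/dev/null && python3 cz.py &&
python3 -m crank '[[0,0,0.003,0],[0,0,0.003,0]]' >/dev/null && python3 cz.py &&
python3 -m crank '[[0,0,0.003,0],[0,0,0.003,0]]' >/dev/null && python3 cz.py &&
python3 -m crank '[[0,0,0.003,0],[0,0,0.003,0]]' >/dev/null && python3 cz.py &&
python3 -m crank '[[0,0,0.003,0],[0,0,0.003,0]]' >/dev/null && python3 cz.py
```

```text
z 0.1089 F [-0.1  0.5  4.7]
z 0.1076 F [-1.1  0.1  3.9]
z 0.1064 F [0.4 0.5 4.2]
z 0.1054 F [0.1 0.  8. ]
z 0.1052 F [-1.8  0.3 13.1]
z 0.1049 F [-3.1  1.1 21.6]
z 0.1048 F [-4.8  2.8 30.2]
```

The stop at TCP 0.105 matches the collar being home. I'll retreat and verify.

```bash

python3 -m crank '[[0,0,-0.03,0],[0,0,-0.1,0],[0,0,-0.17,0],[0,0,-0.2,0],[0,0,-0.2,0]]' |head -2
python3 -m crank '[[0.03,0,0,0],[0.07,0,0,0],[0.1,0,0,0],[0.1,0,0,0]]'|head -2
python3 pinz.py d; python3 - <<'E'
from h import *
i=cv2.imread('pics/dscene.png'); j=cv2.imread('pics/dwrist.png')
o=np.hstack([cv2.resize(i[170:250,320:440],(400,267),interpolation=cv2.INTER_CUBIC),cv2.resize(j[100:260,200:440],(400,267),interpolation=cv2.INTER_CUBIC)])
cv2.imwrite('pics/dv.png',o)
E
```

```text
clock: 19.9
position: [0.5666, -0.1246, 0.184]
clock: 20.23
position: [0.5231, -0.121, 0.1798]
scene 110 (np.int64(373), np.int64(380), np.int64(195), np.int64(211)) [[377.8, 183.7], [377.6, 189.3], [377.4, 194.3]]
wrist 10 (np.int64(316), np.int64(322), np.int64(280), np.int64(281)) [[315.6, 320.9], [315.8, 311.9], [315.9, 304.4]]
top 0  [[401.2, 240.2], [400.4, 241.5], [399.8, 242.6]]
```

View pics/dv.png

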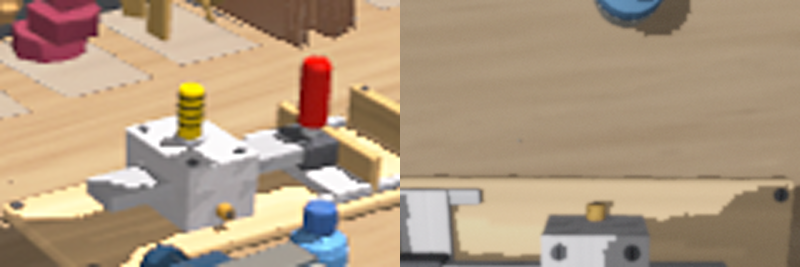

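The view shows the pin upright with its collar flat on the bridge (crop (190,140)), the knob free and the blue bottle upright. Handing in.

```bash
python3 -c "from workcell import manip; print(manip.hand_in())"
```

```text
the job is handed in; nothing more can be done
None
```

The job is handed in: the yellow-handled pin is through the bridge and the fence bar with its collar home on the bridge and the gripper clear, after about 20 s on the robot clock; hand-in returned no verdict.

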